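Empty the blue spacer bin into the repair mat's dish

ROBOT

A 6-joint arm with a two-finger parallel gripper is mounted at the origin on the work surface. World frame = base frame: x ahead of the robot, y to its left, z up, the work surface at z = 0. Lengths are in m, angles in rad, forces in N, time in s.
With the tool pointing down it reaches from about 0.275 to 0.75 m from the base axis. Payload 10.2 kg.
Tool frame: the origin (TCP) lies on the mounting face of the last link; the fingertips stand 173 mm ahead of it and the grasp point (between the pads) lies 155 mm ahead of it; z points along the fingers, y is the direction in which the jaws open and shut (so a half turn about z gives the same grasp; the last joint's range is limited). The gripper opens to 85 mm and grips with 20 to 120 N. Pads are 22 mm wide; open, the fingers measure 114 mm over their backs; the gripper's body (76 mm by 85 mm) begins 54 mm behind the grasp point. The pads swing forward as they close: fully open they stand 13 mm farther back than shut.
Start: joints at [-1.565, 0.313, 1.498, -0, 1.331, -0.223], TCP at [0.119, -0.511, 0.405] pointing down, gripper open.
Joint ranges: [-2.94, 2.94], [-0.97, 2.17], [0.19, 2.56], [-1.23, 4.37], [0.02, 3.11], [-2.88, 2.88]. Speed limits (rad/s): [2.39, 2.39, 3.01, 3.14, 3.14, 3.14].

INTERFACE

Orientations are given as a rotation vector (axis times angle).
In Python, from workcell import ctrl, cams, models gives the robot as it stands. The module is installed in compiled form; this text tells all that it offers. Calls block until the motion is done:
- ctrl.movep(position, orientation): joint-space move of the TCP to a pose.
- ctrl.line_to(position, attitude=None, feed=0.15, f_stop=None): straight line of the TCP; attitude=None keeps the orientation; feed is the mean speed in m/s. With f_stop (N) it stops when the force on the tool has changed by that much, and returns True; else False.
- ctrl.move_joints(angles): joint-space move.
- ctrl.grip(opening, effort=None): opening from 0.0 (shut) to 1.0 (fully open); effort is the grip in N (None keeps the last); returns when the fingers have stopped.
- ctrl.sleep(seconds).
- ctrl.solve_ik(position, orientation): joint angles nearest the present ones, or None.
- ctrl.read_state(): the state.
- cams.grab_frame(name): name is "scene" or "top" or "wrist"; returns the picture (400x640x3 uint8, red, green, blue); there is no depth.
- cams.calibration(name): a dict with "fov_y" (degrees; the focal length in pixels is half the picture's height over the tangent of half this angle, whatever the lens; pixels are square), "cx", "cy" (the principal point, pixels), "rvec" (rotation vector, rad) and "tvec" (3), from world to camera coordinates, as OpenCV has them. Camera axes: x right, y down, z forward; pixel columns grow to the right and rows downward; lengths in m; the calibration is good to about 2 mm. A picture is of the moment at which its call begins: read the wrist's pose just before it. calibration takes no time and is no camera call; for the wrist camera it gives the pose at the moment of the call.
A pose or a line that the arm cannot do raises ctrl.IKError and nothing moves.
- ctrl.hand_in(): hands the job in, once; it reports no verdict.
Trained networks look in the newest picture that a camera, given by its name, has taken for a name from the list of things; names that differ only in an ending like _2 or _b are one class to them, and where a whole thing is asked for, a point or a joint stands for the part that bears it (a point fixed in the world has none). Each returns a list of dicts, best first, with "conf" (0 to 1); they miss things now and then, are a little off and sometimes report something else, mostly with a low value. They report only what shows in the picture. A call takes as long as a camera call. They do not tell look-alikes from the thing itself.
- models.spot_in(camera, label): "rect" ([left, top, width, height] in pixels, round what is visible of it).
The state is a dict: "clock": time; "joint_pos": joint angles; "qvel": joint speeds; "joint_torque": joint torques, N m; "tcp_pos": TCP position; "tool_rot": TCP orientation; "ft_force": force on the tool from outside, world axes, zero at the start; "wrist_torque": the same for the moment, N m; "finger_gap": opening from 0.0 (shut) to 1.0 (fully open).
Only numpy, scipy, OpenCV 4.12 (cv2) and the standard library are available. Lean on these libraries where they do the work, as an engineer would, in place of code of your own. Each camera call takes 0.05 s, during which the arm holds its last target.

TASK

Pull the blue bin straight up out of the parts organiser, keeping it level until it is clear, then tip it so that both brass spacers land in the walled dish of the repair mat. Stand the empty bin upright on the flat half of the mat and let go.

Things in the scene. Friction and masses are not known exactly. Their poses are not given: they have to be found in the camera images.
- blue_bin_grip (a point): Blue plastic insert bin, 92 (x) x 58 (y) mm, about 120 g; walls 40 mm high, at the front (-x) a pouring lip 20 mm high, 46 mm ahead of the handle. Point: centre of its basket handle's bar (along y, 12 mm thick in x, 18 high, 58 long), 78 mm above the underside, 29 mm of free space under it. x to the bin's back, z up. At the start its front faces the robot. Tip its front down 50+ degrees to empty it.
- spacer_a_mid (a point): Brass spacer: plain round bar, diameter 14 mm, length 30 mm, 30 g, one of two alike. Both lie loose across the blue bin's floor (3 mm thick), behind the 22-degree ramp that rises inside to the front lip. Point: its centre; y along the bar. It rolls easily.
- spacer_b_mid (a point): The other brass spacer, also in the blue bin. Point: its centre; y along the bar.
- organiser: Grey organiser frame, fixed, 104 (x) x 202 (y) mm; origin under its centre, on the desk, z up. Three pockets side by side along y, 66 mm apart, floor 10 mm and walls 40 mm above the desk. They hold the blue, a red and a yellow bin of one shape, in any order, with 2 mm of play all round; a bin's underside is clear after a 30 mm lift.
- repair_mat: Dark green mat, fixed, 180 (x) x 310 (y) mm, 4 mm thick; origin under its centre, on the desk, z up. Its -y half is a flat pad (centre y = -78 mm). Its +y half is a dish (centre y = +78 mm), floor at 4 mm, rim at 40 mm, inside 168 x 143 mm. It lies left or right of the organiser. Small drives and a remote control lie on the desk beyond.
Not all that is in view belongs to the job. There is more than one size of the part that bears blue_bin_grip; the job needs the smaller.

How it is judged:
On the way, in this order (a step that is already met when the one before it is completed fails the run):
1. the blue bin is lifted clear of the organiser, upright (height (world z) of blue_bin_grip above 0.128 m and angle between blue_bin_grip's own z axis and vertical below 0.26 rad), for 0.1 s.
2. both spacers are in the dish, poured from the tipped bin (x of spacer_a_mid in the frame of repair_mat between -0.086 and 0.086 m and y of spacer_a_mid in the frame of repair_mat between 0.003 and 0.152 m and z of spacer_a_mid in the frame of repair_mat between 0 and 0.035 m and x of spacer_b_mid in the frame of repair_mat between -0.086 and 0.086 m and y of spacer_b_mid in the frame of repair_mat between 0.003 and 0.152 m and z of spacer_b_mid in the frame of repair_mat between 0 and 0.035 m and angle between blue_bin_grip's own z axis and vertical above 0.35 rad), for 0.1 s.
At the end, for the whole second after the job is handed in: Both spacers lie inside the dish; the blue bin stands upright (within 10 degrees) on the flat half of the mat, its middle within 65 mm (mat x) and about 50 mm (mat y) of the pad's centre, its height within 6 mm of resting on the pad, and it stays so (x of spacer_a_mid in the frame of repair_mat between -0.086 and 0.086 m and y of spacer_a_mid in the frame of repair_mat between 0.003 and 0.152 m and z of spacer_a_mid in the frame of repair_mat between 0 and 0.035 m and x of spacer_b_mid in the frame of repair_mat between -0.086 and 0.086 m and y of spacer_b_mid in the frame of repair_mat between 0.003 and 0.152 m and z of spacer_b_mid in the frame of repair_mat between 0 and 0.035 m and x of blue_bin_grip in the frame of repair_mat between -0.065 and 0.065 m and y of blue_bin_grip in the frame of repair_mat between -0.13 and -0.025 m and z of blue_bin_grip in the frame of repair_mat between 0.076 and 0.088 m and angle between blue_bin_grip's own z axis and vertical below 0.17 rad); the robot touches nothing.
It fails at once if the blue bin is tilted more than 20 degrees before it has been drawn clear of the organiser (distance of blue_bin_grip from where it was at the start of the episode below 0.03 m and angle between blue_bin_grip's own z axis and vertical above 0.35 rad).
It also fails if it takes over 51 s, if anything falls off the work surface, if the arm or the gripper's body presses on something with over 40 N, if the wrist force passes 120 N, or if a joint passes its speed limit or range.

## Working session

There is one attempt and no reset: what is moved stays moved. The work goes in short steps, each a Python script; the robot and the scene stay as the last script left them, time stands still between calls to the robot, and variables do not carry over. Pictures are saved under pics/ and viewed, and the job is handed in when it is done.

```bash
mkdir -p pics; ls; python3 - <<'E'
from workcell import ctrl,cams,models
import cv2
s=ctrl.read_state();print(s)
for n in ["scene","top","wrist"]:
    im=cams.grab_frame(n);cv2.imwrite(f"pics/{n}0.png",im[:,:,::-1])
    print(n,cams.calibration(n))
    for l in ["blue_bin_grip","organiser","repair_mat","spacer_a_mid"]:
        print(n,l,[(d["rect"],round(d["conf"],2)) for d in models.spot_in(n,l)])
E
```

```text
pics
{'clock': 0.0, 'joint_pos': array([-1.56540251e+00,  3.13457315e-01,  1.49843642e+00,  1.72706661e-05,
        1.33098024e+00, -2.23410929e-01]), 'qvel': array([-1.15649567e-04, -1.41081783e-03, -5.56932269e-05, -2.16794129e-04,
       -1.70265360e-03, -1.20122865e-03]), 'joint_torque': array([ 4.55157738e-05, -4.12265217e+01, -2.59744781e+01, -2.02791716e-04,
        4.19409393e-03,  1.56622001e-06]), 'tcp_pos': array([ 0.11906087, -0.51128578,  0.40413144]), 'tool_rot': array([-3.11979379e+00, -3.58470579e-01, -2.45058341e-04]), 'ft_force': array([0.05859901, 0.12013571, 0.89108854]), 'wrist_torque': array([1.73770373e-02, 2.50528882e-02, 4.94041757e-05]), 'finger_gap': 0.9992149866632293}
scene {'fov_y': 55.89072164109155, 'cx': 320.0952203693999, 'cy': 199.7414140440441, 'rvec': array([ 1.32377233,  2.08179957, -1.01780441]), 'tvec': array([ 0.24300826, -0.18177297,  1.02807734])}
scene blue_bin_grip [([435.0, 237.9, 57.7, 63.2], 0.98), ([436.2, 159.6, 85.8, 77.4], 0.71)]
scene organiser [([387.9, 243.3, 153.7, 103.9], 0.76), ([432.3, 237.6, 61.4, 61.5], 0.38)]
scene repair_mat [([148.4, 191.0, 192.8, 101.9], 0.67)]
scene spacer_a_mid [([448.9, 279.2, 18.2, 13.1], 0.62), ([435.3, 236.0, 60.6, 64.9], 0.45)]
top {'fov_y': 49.34038572265843, 'cx': 314.05090746624813, 'cy': 194.38400028352498, 'rvec': array([ 2.24801324, -1.92893386,  0.23113436]), 'tvec': array([-0.09892153,  0.46319267,  0.80826521])}
top blue_bin_grip [([145.1, 230.8, 76.8, 62.8], 0.86), ([177.8, 148.8, 46.0, 46.1], 0.77)]
top organiser [([147.0, 131.8, 112.8, 83.2], 0.57)]
top repair_mat [([311.0, 137.5, 153.7, 96.0], 0.63)]
top spacer_a_mid []
wrist {'fov_y': 60.8212742083799, 'cx': 326.92235736074565, 'cy': 196.41908859760017, 'rvec': array([-2.25276877,  1.7887655 ,  0.2898909 ]), 'tvec': array([-0.52494853, -0.04045498,  0.38275977])}
wrist blue_bin_grip []
wrist organiser []
wrist repair_mat []
wrist spacer_a_mid []
```

View pics/scene0.png

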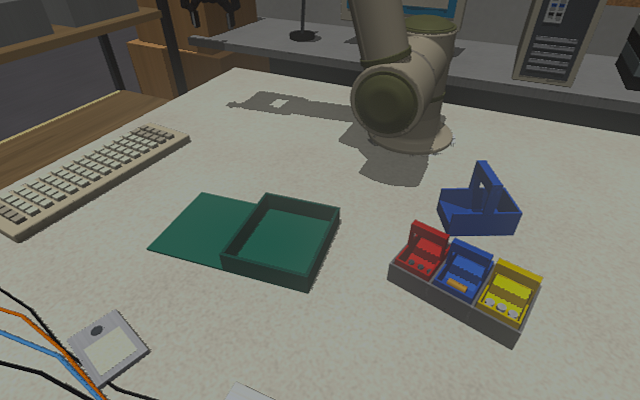

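View pics/top0.png

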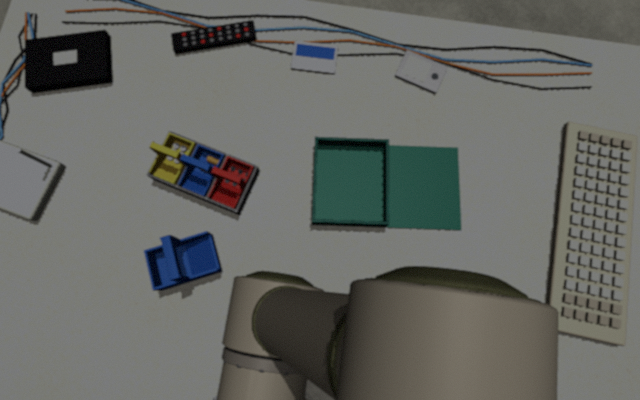

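The scene view shows the organiser (388–541, 222–346) holding red, blue and yellow bins, with the blue bin in the middle and its handle near (470, 250). The larger blue look-alike stands free at about (480, 200). The mat is at 148–340, with its dish nearest the organiser. I'll enlarge both views for the corners.

```bash
python3 - <<'E'
import cv2
t=cv2.imread("pics/top0.png");s=cv2.imread("pics/scene0.png")
cv2.imwrite("pics/t_org.png",cv2.resize(t[120:220,140:270],None,fx=6,fy=6,interpolation=cv2.INTER_CUBIC)[:600])
cv2.imwrite("pics/t_mat.png",cv2.resize(t[125:240,300:475],None,fx=4.5,fy=4.5,interpolation=cv2.INTER_CUBIC)[:600,:800])
cv2.imwrite("pics/s_org.png",cv2.resize(s[210:350,380:550],None,fx=4.2,fy=4.2,interpolation=cv2.INTER_CUBIC)[:600])
cv2.imwrite("pics/s_mat.png",cv2.resize(s[185:300,140:350],None,fx=3.8,fy=3.8,interpolation=cv2.INTER_CUBIC)[:,:800])
E
```

```text
(no output)
```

View pics/t_org.png

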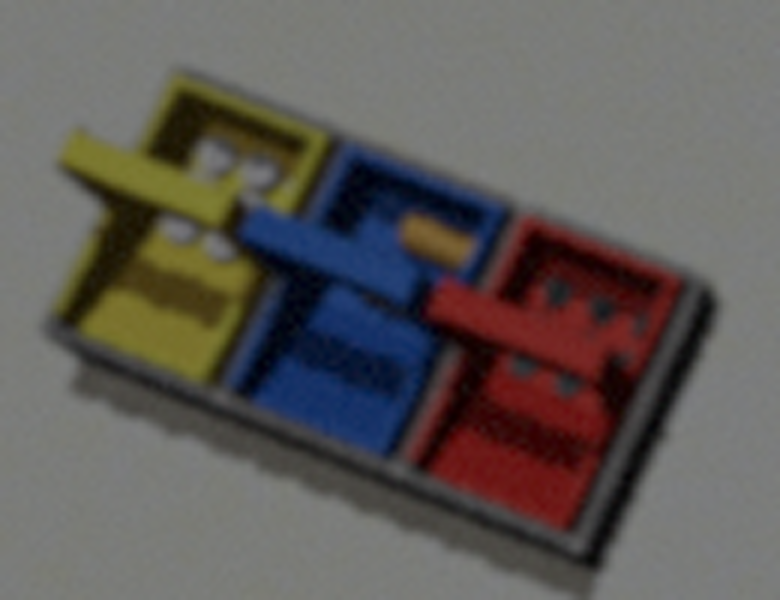

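View pics/t_mat.png

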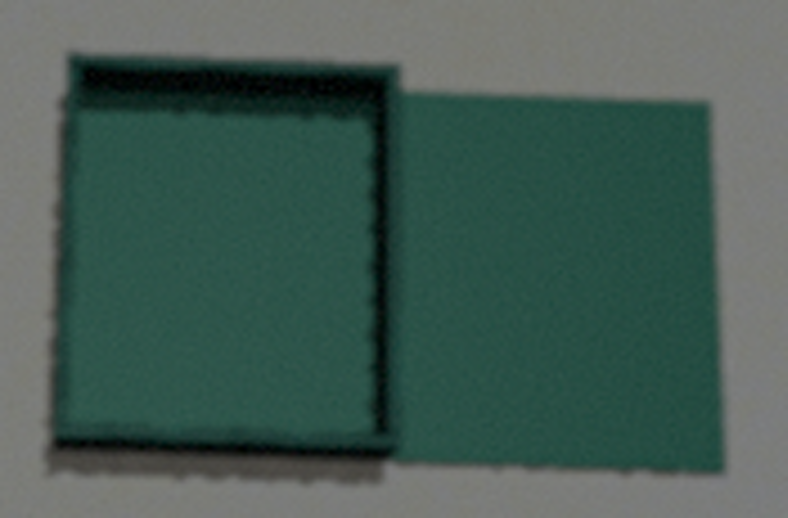

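View pics/s_org.png

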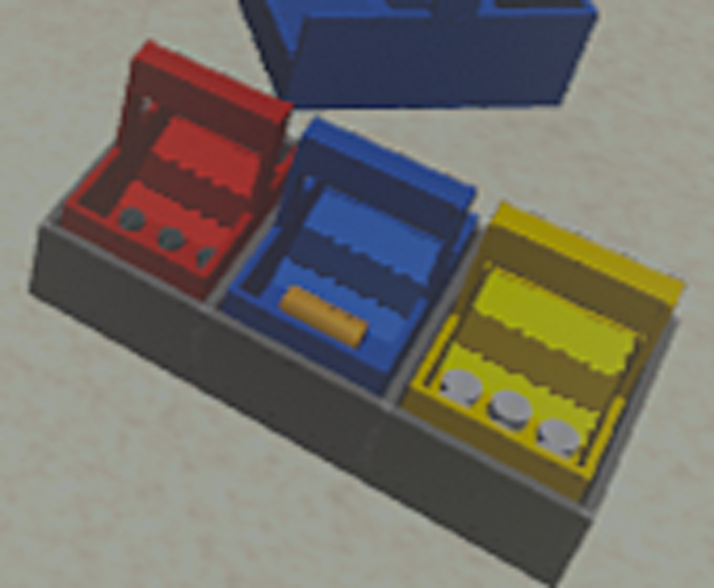

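View pics/s_mat.png

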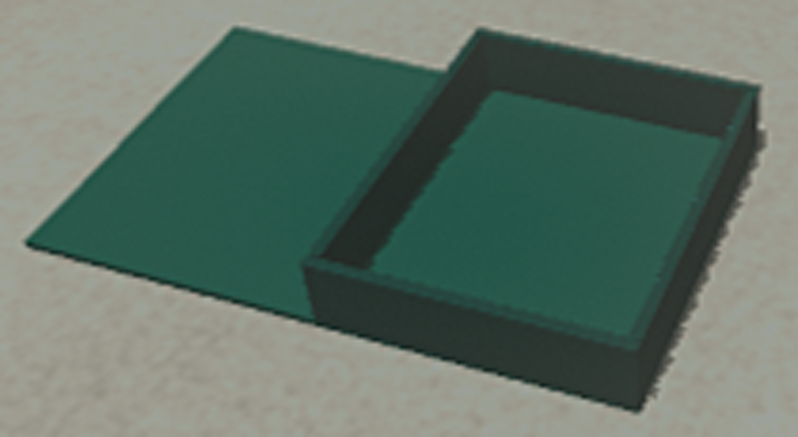

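The crops show the mat with the dish on +y (towards the organiser) and the pad on -y. The blue bin sits in the middle pocket with one spacer showing behind the handle. I'll fit the planar poses from the corners in both views.

```bash
cat > fit.py <<'E'
import numpy as np,cv2
from scipy.optimize import least_squares
from workcell import ctrl,cams,models
def K(c):
    f=200/np.tan(np.radians(c["fov_y"])/2); return np.array([[f,0,c["cx"]],[0,f,c["cy"]],[0,0,1]])
def proj(P,c): return cv2.projectPoints(np.array(P,float).reshape(-1,3),c["rvec"],c["tvec"],K(c),None)[0][:,0]
def loc2w(p,L):
    c,s=np.cos(p[2]),np.sin(p[2]); L=np.array(L,float)
    return np.c_[p[0]+c*L[:,0]-s*L[:,1],p[1]+s*L[:,0]+c*L[:,1],L[:,2]]
def fit(obs,x0):
    cal={n:cams.calibration(n) for n in obs}
    def r(p): return np.concatenate([(proj(loc2w(p,[o[0] for o in obs[n]]),cal[n])-np.array([o[1] for o in obs[n]])).ravel() for n in obs])
    s=least_squares(r,x0,loss="soft_l1"); return s.x,r(s.x).reshape(-1,2)
def T(f,ox,oy): return lambda u,v:((u+.5)/f-.5+ox,(v+.5)/f-.5+oy)
E
python3 - <<'E'
from fit import *
np.set_printoptions(precision=4,suppress=True)
t=T(6,140,120);s=T(4.2,380,210)
o={"top":[((.052,.101,.04),t(180,70)),((.052,-.101,.04),t(706,288)),((-.052,-.101,.04),t(580,548)),((-.052,.101,.04),t(48,328))],
"scene":[((.052,-.101,.04),s(40,222)),((.052,-.101,0),s(32,290)),((.052,.101,.04),s(592,515)),((.052,.101,0),s(555,585))]}
for k in (["top"],["scene"],["top","scene"]):
    p,r=fit({n:o[n] for n in k},[.5,.1,-.4]);print("org",k,p);
print(r)
print("bar top pred: top",proj(loc2w(p,[(x,y,.097) for x in(-.006,.006) for y in (-.029,.029)]),cams.calibration("top")).tolist())
print("obs",[t(*q) for q in((405,305),(242,237),(415,272),(250,207))])
print("scene",proj(loc2w(p,[(x,y,.097) for x in(-.006,.006) for y in (-.029,.029)]),cams.calibration("scene")).tolist())
print("obs back", s(315,118),s(475,185))
t=T(4.5,300,125);s=T(3.8,140,185)
m={"top":[((.09,.155,.04),t(70,57)),((.09,0,.04),t(398,68)),((.09,-.155,.004),t(710,102)),((-.09,-.155,.004),t(724,472))],
"scene":[((.09,-.155,.004),s(27,243)),((-.09,-.155,.004),s(235,27)),((-.09,0,.04),s(480,29)),((-.09,.155,.04),s(758,88)),((.09,.155,.04),s(640,348)),((.09,0,.04),s(305,263)),((.09,.155,0),s(638,410))]}
for k in (["top"],["scene"],["top","scene"]):
    p,r=fit({n:m[n] for n in k},[.5,-.1,0]);print("mat",k,p)
print(r)
E
```

```text
org ['top'] [ 0.4904  0.2054 -0.2476]
org ['scene'] [ 0.4895  0.2067 -0.2364]
org ['top', 'scene'] [ 0.4899  0.2064 -0.239 ]
[[-0.8571 -0.4946]
 [ 0.2585 -1.1893]
 [-0.0814  1.7447]
 [-2.0374  1.0186]
 [-0.1596 -0.3814]
 [-0.9006 -0.0757]
 [ 0.0678  0.5172]
 [-0.4141  0.1806]]
bar top pred: top [[206.79881372304533, 170.79509113055894], [179.33400141134044, 159.6305080044781], [209.52851116865145, 165.2032548033944], [182.13281255023892, 154.10448734549536]]
obs [(207.08333333333331, 170.41666666666666), (179.91666666666666, 159.08333333333334), (208.75, 164.91666666666666), (181.25, 154.08333333333334)]
scene [[454.560235506725, 236.01320414578086], [493.32357300936263, 253.54972954249746], [451.26066246386966, 240.367093866023], [490.38188873539764, 258.38164920861254]]
obs back (454.6190476190476, 237.71428571428572) (492.7142857142857, 253.66666666666666)
mat ['top'] [ 0.5266 -0.1728  0.1224]
mat ['scene'] [ 0.5274 -0.1725  0.1197]
mat ['top', 'scene'] [ 0.5271 -0.1726  0.1202]
[[-1.3316 -0.6272]
 [ 0.3411 -0.6724]
 [-0.0811 -0.0401]
 [ 0.6203  0.4534]
 [-0.2528 -0.4533]
 [-0.1127 -0.3871]
 [-0.5184 -0.9565]
 [ 1.0256 -1.2989]
 [ 0.0318  0.2839]
 [-0.7788 -0.1983]
 [ 1.1052  0.5059]]
```

Both cameras agree to about 1–2 mm, and the predicted handle bar matches the picture. Next I'll check reachability, especially for the tipped poses.

```bash
cat > h.py <<'E'
import numpy as np
from scipy.spatial.transform import Rotation as R
from workcell import ctrl,cams,models
ORG=np.array([.4899,.2064,-.239]); MAT=np.array([.5271,-.1726,.1202])
def m2w(x,y,z): 
    c,s=np.cos(MAT[2]),np.sin(MAT[2]); return np.array([MAT[0]+c*x-s*y,MAT[1]+s*x+c*y,z])
def binR(yaw,tilt=0): # front (-x) down by tilt
    return R.from_euler("z",yaw)*R.from_euler("y",-tilt)
def tool(grip,yaw,tilt=0,sgn=1):
    """TCP pose so grasp point = grip; tool y = sgn*bin x, tool z = -bin z"""
    B=binR(yaw,tilt).as_matrix(); y=sgn*B[:,0]; z=-B[:,2]; x=np.cross(y,z)
    return np.asarray(grip)-.155*z, R.from_matrix(np.c_[x,y,z]).as_rotvec()
def lipgrip(lip,yaw,tilt): return np.asarray(lip)-binR(yaw,tilt).apply([-.046,0,-.058])
E
python3 - <<'E'
from h import *
np.set_printoptions(precision=2,suppress=True)
B=binR(0,.5).as_matrix(); print("front dir",-B[:,0], "start tool y",R.from_rotvec(ctrl.read_state()["tool_rot"]).as_matrix()[:,1])
for s in(1,-1):
    print("pick",s,ctrl.solve_ik(*tool([ORG[0],ORG[1],.088],ORG[2],0,s)),ctrl.solve_ik(*tool([ORG[0],ORG[1],.2],ORG[2],0,s)))
    print("place",s,ctrl.solve_ik(*tool(m2w(0,-.078,.082),MAT[2],0,s)))
for y in range(-180,180,30):
  for s in (1,-1):
    yaw=MAT[2]+np.radians(y); d=binR(yaw).apply([-1,0,0])
    lip=m2w(0,.078,.068)-.02*d
    out=[ctrl.solve_ik(*tool(lipgrip(lip,yaw,np.radians(t)),yaw,np.radians(t),s)) for t in(0,30,75)]
    print(y,s,*out)
E
```

```text
front dir [-0.88 -0.   -0.48] start tool y [ 0.23 -0.97  0.  ]
pick 1 [ 0.18  0.51  1.67 -0.    0.96  0.42] [ 0.18  0.37  1.55 -0.    1.22  0.42]
place 1 [-0.63  0.63  1.48 -0.    1.03 -0.75]
pick -1 [ 0.18  0.51  1.67 -0.    0.96 -2.72] [ 0.18  0.37  1.55 -0.    1.22 -2.72]
place -1 [-0.63  0.63  1.48  0.    1.03  2.39]
-180 1 [-0.48  0.33  1.84  0.    0.98  2.54] [-0.33  0.63  1.39 -0.22  1.6   2.74] [-0.24  1.18  0.76 -0.54  2.42  2.63]
-180 -1 [-0.48  0.33  1.84  0.    0.98 -0.6 ] [-0.33  0.63  1.39 -0.22  1.6  -0.4 ] [-0.24  1.18  0.76 -0.54  2.42 -0.52]
-150 1 [-0.52  0.37  1.78 -0.    1.    1.97] [-0.27  0.59  1.47 -0.41  1.44  2.36] [-0.08  1.06  1.01 -0.84  2.1   2.4 ]
-150 -1 [-0.52  0.37  1.78 -0.    1.   -1.17] [-0.27  0.59  1.47 -0.41  1.44 -0.79] [-0.08  1.06  1.01 -0.84  2.1  -0.74]
-120 1 [-0.53  0.43  1.68 -0.    1.03  1.44] [-0.24  0.52  1.59 -0.56  1.19  1.99] [ 0.03  0.9   1.38 -1.09  1.72  2.37]
-120 -1 [-0.53  0.43  1.68  0.    1.03 -1.7 ] [-0.24  0.52  1.59 -0.56  1.19 -1.15] [ 0.03  0.9   1.38 -1.09  1.72 -0.77]
-90 1 [-0.51  0.49  1.58  0.    1.07  0.94] [-0.
[... 1113 characters left out ...]
 ] [-0.58  0.45  1.7   0.57  1.16  1.12] [-0.89  0.75  1.71  1.03  1.65  0.59]
90 1 [-0.29  0.42  1.7  -0.    1.02 -1.98] [-0.54  0.53  1.57  0.41  1.4  -2.38] [-0.74  0.92  1.32  0.76  2.   -2.55]
90 -1 [-0.29  0.42  1.7  -0.    1.02  1.16] [-0.54  0.53  1.57  0.41  1.4   0.76] [-0.74  0.92  1.32  0.76  2.    0.59]
120 1 [-0.33  0.36  1.79 -0.    0.99 -2.55] [-0.48  0.6   1.45  0.22  1.57 -2.75] [-0.58  1.09  0.96  0.47  2.33 -2.71]
120 -1 [-0.33  0.36  1.79 -0.    0.99  0.59] [-0.48  0.6   1.45  0.22  1.57  0.39] [-0.58  1.09  0.96  0.47  2.33  0.43]
150 1 None None None
150 -1 [-0.4   0.32  1.84 -0.    0.98 -0.  ] [-0.4   0.63  1.39 -0.    1.64 -0.  ] [-0.4   1.19  0.74 -0.    2.52 -0.  ]
```

Pouring with the bin yawed +60° relative to the mat (tool sign +1) stays on one arm branch up to 75° of tilt. I'll move above the handle and check it with the wrist camera.

```bash
python3 - <<'E'
from h import *
import cv2
from fit import proj
ctrl.grip(.65,60)
ctrl.movep(*tool([ORG[0],ORG[1],.17],ORG[2]))
c=cams.calibration("wrist"); im=cams.grab_frame("wrist")
cv2.imwrite("pics/wrist1.png",im[:,:,::-1])
from fit import loc2w
print(proj(loc2w(ORG,[(x,y,.097) for x in(-.006,.006) for y in (-.029,.029)]),c).tolist())
print([(d["rect"],d["conf"]) for d in models.spot_in("wrist","blue_bin_grip")])
s=ctrl.read_state();print(s["clock"],s["tcp_pos"],s["finger_gap"],s["ft_force"])
E
```

```text
[[315.5763325730036, 259.86429017714875], [314.4448687022459, 174.1356879048485], [333.8661451033454, 259.8481352240403], [334.3602765600448, 174.11361079639516]]
[([263.4, 149.6, 130.6, 110.9], 0.77), ([384.8, 368.8, 98.7, 31.2], 0.6), ([2.6, 141.7, 207.9, 198.8], 0.58)]
4.1167 [0.49013392 0.20595452 0.3250596 ] 0.6508327462862179 [ 0.32009722  0.32369215 -0.08221164]
```

View pics/wrist1.png

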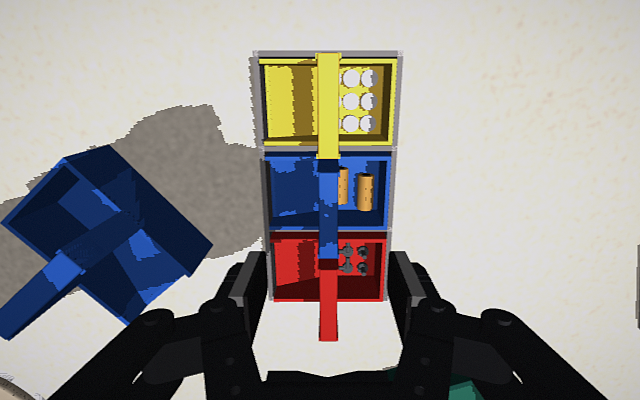

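The wrist view shows the bars at x≈319–338, centred between the fingers (inner edges about 256 and 400). Both spacers lie in the blue bin near (345, 185) and (365, 190), and the large bin is well to the left. I'll zoom in on the bar's y extent.

```bash
python3 - <<'E'
import cv2
t=cv2.imread("pics/wrist1.png")
cv2.imwrite("pics/w1z.png",cv2.resize(t[135:285,255:405],None,fx=4,fy=4,interpolation=cv2.INTER_NEAREST))
E
```

```text
(no output)
```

View pics/w1z.png

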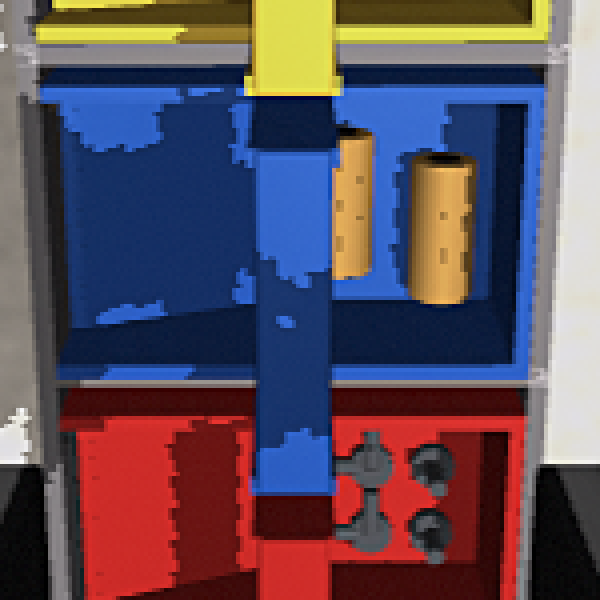

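The bar's top face spans y≈172–258.5 px (predicted 174–260), so y is good to about 1 mm and x to 1–2 mm. I'll grasp and lift.

```bash
python3 - <<'E'
from h import *
import cv2
g=np.array([ORG[0],ORG[1],0])+binR(ORG[2]).apply([.0008,.0005,0])
def at(z): return tool([g[0],g[1],z],ORG[2])[0]
print(ctrl.line_to(at(.088),feed=.08,f_stop=15))
ctrl.grip(0,60); s=ctrl.read_state();print(s["clock"],s["tcp_pos"],s["finger_gap"],s["ft_force"])
print(ctrl.line_to(at(.105),feed=.03,f_stop=25))
s=ctrl.read_state();print(s["clock"],s["ft_force"],s["wrist_torque"])
print(ctrl.line_to(at(.20),feed=.08))
s=ctrl.read_state();print(s["clock"],s["ft_force"],s["wrist_torque"],s["finger_gap"])
for n in("scene","wrist"): cv2.imwrite(f"pics/{n}2.png",cams.grab_frame(n)[:,:,::-1])
E
```

```text
False
5.7583 [0.49093298 0.20669206 0.24327494] 0.13003332412472354 [ 1.25248453 -0.22219741  0.57794304]
False
6.475 [ 0.1746412  -0.1168339  -1.16434268] [ 0.0425208  -0.01214987  0.01127058]
False
7.8167 [ 0.30319582  0.0835632  -1.63765351] [-0.01704302 -0.01659155  0.01158466] 0.1302261806245179
```

View pics/scene2.png

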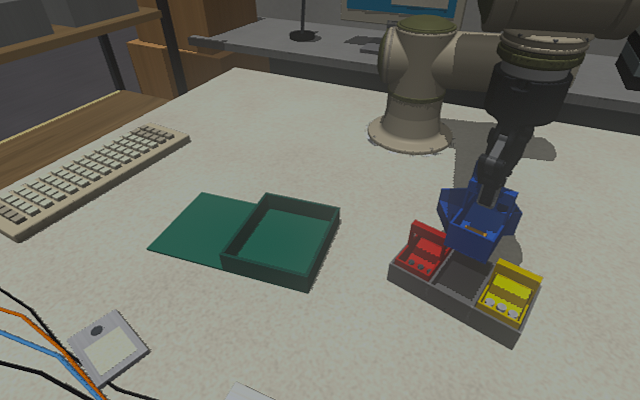

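View pics/wrist2.png

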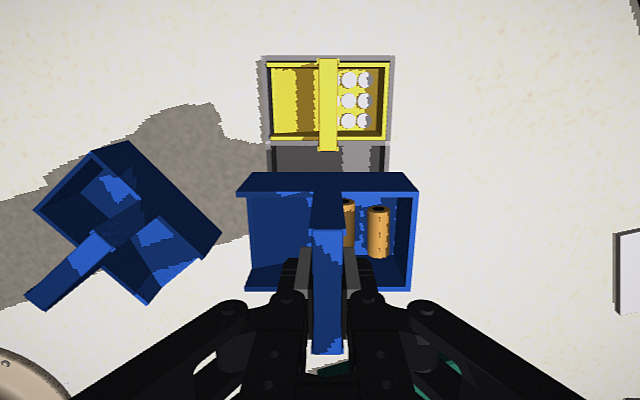

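The middle pocket (465, 275) is empty. The bin hangs level in the jaws with both spacers inside (350, 220 and 377, 235). Now I'll carry it over the dish.

```bash
cat > pour.py <<'E'
from h import *
YAW=MAT[2]+np.radians(60); D=binR(YAW).apply([-1,0,0])
LIP=m2w(0,.078,.068)-.022*D
def pt(t,dz=0): return tool(lipgrip(LIP,YAW,np.radians(t))+[0,0,dz],YAW,np.radians(t))
E
python3 - <<'E'
from pour import *
import cv2
p,o=pt(0,.06); print(p)
ctrl.line_to(p,o,feed=.11)
s=ctrl.read_state();print(s["clock"],s["joint_pos"],s["ft_force"])
ctrl.line_to(*pt(0,.01),feed=.08)
for n in("scene","top"): cv2.imwrite(f"pics/{n}3.png",cams.grab_frame(n)[:,:,::-1])
s=ctrl.read_state();print(s["clock"],s["joint_pos"])
for t in (20,40,60,75): print(t,ctrl.solve_ik(*pt(t)))
E
```

```text
[ 0.54444013 -0.03262101  0.341     ]
10.3 [-2.74352069e-01  4.13601893e-01  1.52763596e+00  5.99269033e-05
  1.20034407e+00 -1.44180264e+00] [ 1.21642947 -0.73195016 -1.56048943]
11.175 [-2.74711642e-01  4.70368073e-01  1.58309721e+00  7.35884546e-06
  1.08691632e+00 -1.44211276e+00]
20 [-0.47438121  0.43726822  1.67426607  0.3950813   1.08950049 -1.83701612]
40 [-0.66404645  0.48151862  1.72304303  0.71495476  1.24490132 -2.1769521 ]
60 [-0.81030427  0.61101478  1.73284161  0.92669001  1.4667744  -2.41956687]
75 [-0.88167029  0.74932706  1.71351023  1.03554084  1.64852911 -2.54833397]
```

View pics/scene3.png

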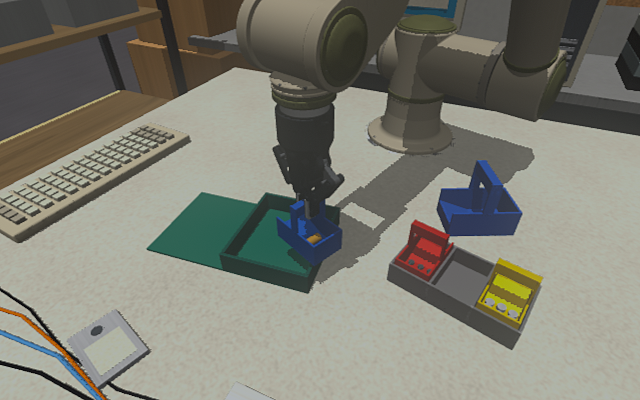

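View pics/top3.png

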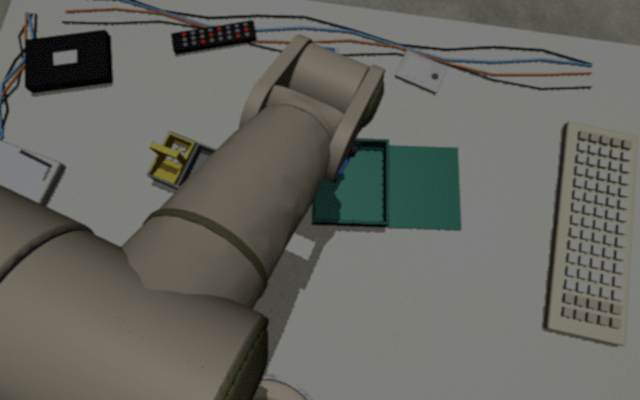

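The bin hangs level over the +y end of the dish at scene pixel (310, 230), with a brass spacer visible at (313, 240). Now I'll tip it in slow steps about the lip.

```bash
python3 - <<'E'
from pour import *
import cv2
for t,f in [(10,.1),(20,.1),(27,.06),(34,.05),(41,.05),(48,.05),(55,.07),(65,.1),(75,.1)]:
    ctrl.line_to(*pt(t),feed=f)
ctrl.sleep(.4)
for n in("scene","wrist"): cv2.imwrite(f"pics/{n}4.png",cams.grab_frame(n)[:,:,::-1])
s=ctrl.read_state();print(s["clock"],s["joint_pos"],s["ft_force"],s["finger_gap"])
E
```

```text
16.9833 [-0.88152954  0.74903896  1.71349617  1.03550199  1.64845029 -2.54822823] [ 0.53185321  0.26118048 -0.7474283 ] 0.1274302652026848
```

View pics/scene4.png

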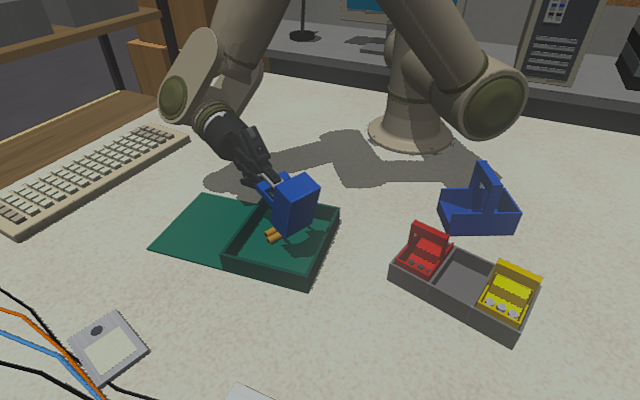

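View pics/wrist4.png

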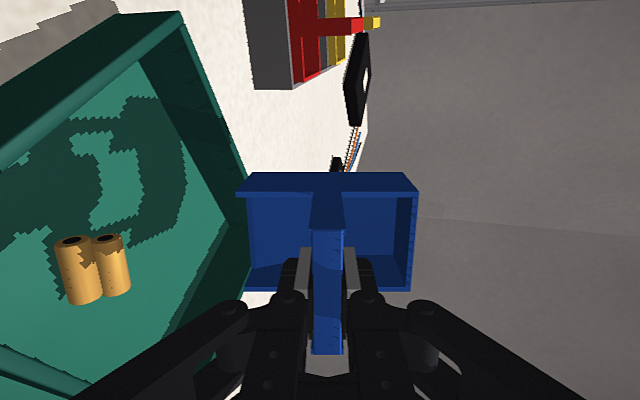

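Both spacers lie in the dish (wrist view at (78, 270) and (112, 265)) and the bin is empty. Next I'll raise it, right it, and take it to the pad.

```bash
python3 - <<'E'
from pour import *
import cv2
ctrl.line_to(*pt(75,.05),feed=.12)
ctrl.line_to(*pt(40,.07),feed=.15)
ctrl.line_to(*pt(0,.07),feed=.15)
PY=MAT[2]+np.radians(45)
ctrl.line_to(*tool(m2w(0,-.08,.17),PY),feed=.12)
ctrl.line_to(tool(m2w(0,-.08,.095),PY)[0],feed=.08)
s0=ctrl.read_state();print(s0["clock"],s0["tcp_pos"],s0["ft_force"])
hit=ctrl.line_to(tool(m2w(0,-.08,.0805),PY)[0],feed=.02,f_stop=4)
s=ctrl.read_state();print(hit,s["clock"],s["tcp_pos"],s["ft_force"],s["wrist_torque"])
for n in("scene","wrist"): cv2.imwrite(f"pics/{n}5.png",cams.grab_frame(n)[:,:,::-1])
E
```

```text
22.8917 [ 0.53681679 -0.25210435  0.25057392] [ 0.43770224 -0.42558751 -1.48086848]
True 23.5083 [ 0.53668188 -0.25194737  0.23729198] [-0.48652786  0.27556712  3.99925023] [0.05237705 0.08023745 0.02486136]
```

View pics/scene5.png

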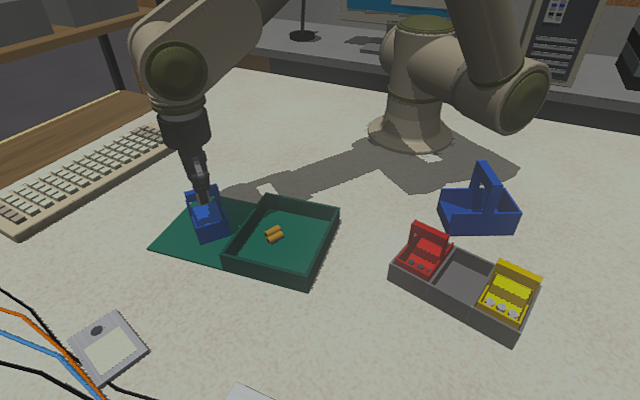

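View pics/wrist5.png

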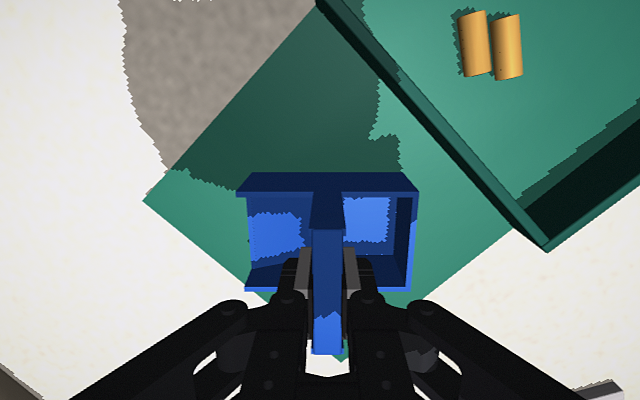

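Contact came at a grip height of 0.0823 m (expected 0.082), with the bin well inside the pad. I'll release and retreat straight up.

```bash
python3 - <<'E'
from h import *
import cv2
ctrl.grip(.5); ctrl.sleep(.3)
p=ctrl.read_state()["tcp_pos"]
print(ctrl.line_to(p+[0,0,.04],feed=.08),ctrl.line_to(p+[0,0,.16],feed=.15))
ctrl.move_joints(ctrl.read_state()["joint_pos"]+np.array([-.9,0,0,0,0,0]))
for n in("scene","top"): cv2.imwrite(f"pics/{n}6.png",cams.grab_frame(n)[:,:,::-1])
print([(d["rect"],d["conf"]) for d in models.spot_in("top","spacer_a_mid")])
s=ctrl.read_state();print(s["clock"],s["tcp_pos"],s["ft_force"])
t=cv2.imread("pics/top6.png");cv2.imwrite("pics/top6z.png",cv2.resize(t[125:240,300:475],None,fx=4.5,fy=4.5)[:600,:800])
from fit import proj
PY=MAT[2]+np.radians(45);g=m2w(0,-.08,.082)
for n in("top","scene"): print(n,proj([g+binR(PY).apply([x,y,.009]) for x in(-.006,.006) for y in(-.029,.029)],cams.calibration(n)).tolist())
E
```

```text
False False
[]
27.9333 [ 0.13693453 -0.57653608  0.39562123] [0.60630223 0.54071218 0.20157445]
top [[447.65543412832994, 167.61307879032765], [426.94858218065235, 187.5821526540369], [443.0886652941884, 163.25417182441726], [422.3788992801638, 183.12738646700083]]
scene [[183.51116103742513, 191.32630558020878], [215.9299185515569, 182.73933202279773], [184.84409128883706, 194.9812140032289], [217.6256886149227, 186.1774418434449]]
```

View pics/scene6.png

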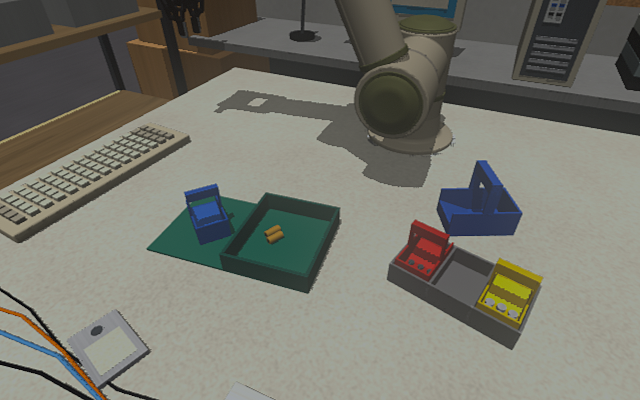

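View pics/top6z.png

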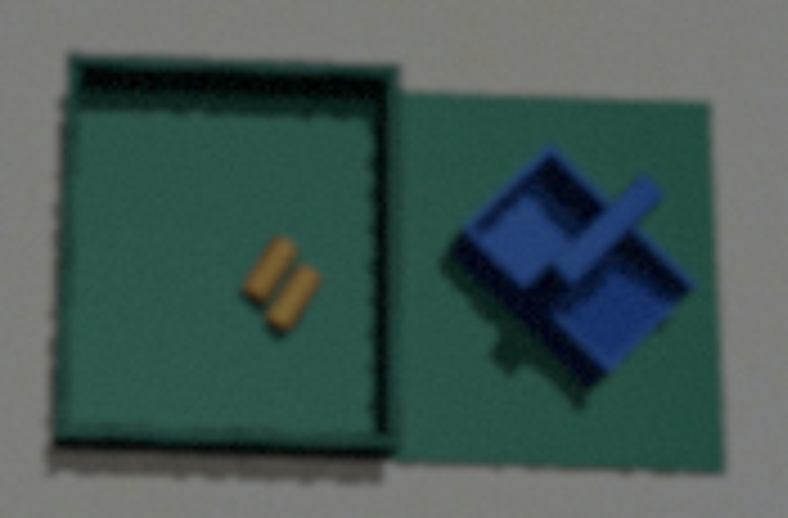

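The bin stands upright and empty on the pad. Its bar ends at about (444, 165) and (425, 185) in the top view, where I predicted them. Both spacers lie at rest in the dish, and the arm is clear.

```bash
python3 - <<'E'
from workcell import ctrl
print(ctrl.hand_in(), ctrl.read_state()["clock"])
E
```

```text
the job is handed in; nothing more can be done
the job is handed in; nothing more can be done
```

I lifted the smaller blue bin level out of the middle pocket and tipped it 75° over the dish. Both spacers rolled into the dish. I then stood the empty bin on the flat half of the mat, released it and moved the arm away. The job was handed in just after 27.9 s on the clock, against the 51 s limit, and it reported no verdict.

- **Spacers:** the last scene and top pictures show both lying still in the middle of the dish.
- **Bin:** it stands upright and empty near the middle of the pad. Its handle bar is within about a pixel of the predicted place in the top view. It touched down at a grip height of 0.0823 m, against 0.082 m expected for resting on the pad.
- **Disagreements:** the network found no spacer in the final top picture (nor in the first one), so the spacer check is by eye. Before the grasp, the wrist camera put the handle about 2 mm in x from my two-camera fit. That is within calibration error, and the grasp held.

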